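# Tip two watch job crates to find the stamp and push the stamped one to dispatch

### The job

One of the two wooden job crates on the watchmaker's bench is stamped underneath: push each crate so that it tips over towards the robot and lies on its near wall, baring its underside. Then push the stamped crate, lying as it is, away along the bench until its underside is flush against the aluminium dispatch rail, and leave the other one lying where it fell. Only push with the fingers: never lift or carry a crate, and leave the small loose things around them alone.

Things in the scene. Friction and masses are not known exactly. Their poses are not given: they have to be found in the camera images.
- crate_a: closed wooden job crate, weighted low, 80 mm deep (its x), 120 wide (y), 110 high (z), 0.33-0.59 kg. Origin: centre of its underside; z to its lid; x away from the robot at the start, yawed up to 0.2 rad. Pushed towards the robot 95 mm up its far wall it tips on its near bottom edge, sliding little; past about 62 degrees it falls over by itself onto its near wall, lying 80 high. Either crate may be on the left.
- crate_b: closed wooden job crate, weighted low, 80 mm deep (its x), 120 wide (y), 110 high (z), 0.33-0.59 kg. Origin: centre of its underside; z to its lid; x away from the robot at the start, yawed up to 0.2 rad. Pushed towards the robot 95 mm up its far wall it tips on its near bottom edge, sliding little; past about 62 degrees it falls over by itself onto its near wall, lying 80 high. Looks the same.
- lid_a (a point): centre of the outer face of crate_a's lid, 110 mm from its underside; 110 mm up while it stands, 40 mm up and facing the robot once it lies on its near wall
- lid_b (a point): the same point of crate_b
- stamp (a point): centre of the stamp, a dark branded ring 70 mm across with a bar across it, at the middle of the underside of one of the two crates, recessed 6 mm between the skids; the other underside is bare. It shows from beyond the table once the crate lies on its near wall
- rail: dispatch rail: fixed straight aluminium bar on the bench beyond the crates, 16 mm thick (its x), 600 mm long (its y), 22 mm high. Origin: centre of its underside; x points away from the robot, square to its length, so the near face that the crate must meet is at x = -8 mm. A cork shelf with parcels lies behind it
- loupe: bystander: black eye loupe standing between the crates, 34 mm across, 38 mm high; origin centre of its underside
- holder: bystander: brass movement-holder ring lying on the left of the crates, 52 mm across, 18 mm high; origin centre of its underside
- jar: bystander: small jar with black cap on the right of the crates, 48 mm across, 55 mm high; origin centre of its underside
- block: bystander: dark wooden bench block, left of the crates and nearer the robot, 50 x 70 mm, 35 mm high; origin centre of its underside
Mind the look-alikes: they are no part of the job. What is shaped like the crate_a but pink or yellow is not meant.

How it is judged:
On the way, in this order (a step that is already met when the one before it is completed fails the run):
1. one crate lies tipped over towards the robot, on its near wall (((angle between crate_a's own z axis and vertical between 1.4 and 1.74 rad and height (world z) of crate_a below 0.05 m and x of lid_a in the frame of rail below -0.105 m and world x of lid_a below 0.52 m) or (angle between crate_b's own z axis and vertical between 1.4 and 1.74 rad and height (world z) of crate_b below 0.05 m and x of lid_b in the frame of rail below -0.105 m and world x of lid_b below 0.52 m))), for 0.2 s.
2. both crates lie tipped over towards the robot, the stamped one not yet at the rail (angle between crate_a's own z axis and vertical between 1.4 and 1.74 rad and height (world z) of each of crate_a, crate_b below 0.05 m and x of each of lid_a, lid_b in the frame of rail below -0.105 m and world x of each of lid_a, lid_b below 0.52 m and angle between crate_b's own z axis and vertical between 1.4 and 1.74 rad and x of crate_a in the frame of rail below -0.05 m), for 0.2 s.
At the end, for the whole second after the job is handed in: The stamped crate lies at rest on its near wall with its underside against the rail (its centre within 10 mm, and within 0.10 rad of parallel), within the rail's length; the other crate lies at rest tipped over towards the robot, the centre of its underside within 120 mm of where it stood (angle between crate_a's own z axis and vertical between 1.4 and 1.74 rad and height (world z) of each of crate_a, crate_b below 0.05 m and x of each of lid_a, lid_b in the frame of rail below -0.105 m and angle between crate_b's own z axis and vertical between 1.4 and 1.74 rad and world x of lid_b below 0.52 m and x of crate_a in the frame of rail between -0.018 and 0 m and y of crate_a in the frame of rail between -0.26 and 0.26 m and angle between the z axis of crate_a and the x axis of rail, either way round below 0.1 rad and linear speed of each of crate_a, crate_b below 0.02 m/s and distance of crate_b from where it was at the start of the episode below 0.12 m); the robot touches nothing.
It fails at once if a crate is lifted off the bench (height (world z) of any of crate_a, crate_b above 0.058 m or (height (world z) of crate_a above 0.02 m and angle between crate_a's own z axis and vertical below 0.2 rad) or (height (world z) of crate_a above 0.04 m and angle between crate_a's own z axis and vertical below 0.5 rad) or (height (world z) of crate_b above 0.02 m and angle between crate_b's own z axis and vertical below 0.2 rad) or (height (world z) of crate_b above 0.04 m and angle between crate_b's own z axis and vertical below 0.5 rad)).
It fails at once if a small loose thing is moved more than 15 mm (distance of any of loupe, holder, jar, block from where it was at the start of the episode above 0.015 m).
It also fails if it takes over 61 s, if anything falls off the work surface, if the arm or the gripper's body presses on something with over 40 N, if the wrist force passes 120 N, or if a joint passes its speed limit or range.

### The arm

A 7-joint arm with a two-finger parallel gripper is mounted at the origin on the work surface. World frame = base frame: x ahead of the robot, y to its left, z up, the work surface at z = 0. Lengths are in m, angles in rad, forces in N, time in s.
With the tool pointing down it reaches from about 0.35 to 0.775 m from the base axis. Payload 3.1 kg.
Tool frame: the origin (TCP) lies on the centre line of the jaws, within the pads' length; the fingertips stand 8 mm ahead of it and the grasp point (between the pads) lies 11 mm behind it; z points along the fingers, y is the line along which they close (so a half turn about z gives the same grasp; the last joint's range is limited). The gripper opens to 85 mm and grips with 20 to 120 N. Pads are 22 mm wide; open, the fingers measure 114 mm over their backs; the gripper's body (76 mm by 85 mm) begins 54 mm behind the grasp point. The pads swing forward as they close: fully open they stand 13 mm farther back than shut.
Start: joints at [-1.362, 0.311, 0.014, 1.512, -0.004, 1.319, -0.027], TCP at [0.136, 0.533, 0.205] pointing down, gripper open.
Joint ranges: [-2.7, 2.7], [-0.3, 1.91], [-1.27, 1.3], [0.12, 2.57], [-1.44, 4.58], [0.2, 2.03], [-3.05, 3.05]. Speed limits (rad/s): [2.79, 2.79, 3.14, 3.14, 3.14, 3.14, 3.14].

### API

Orientations are given as a unit quaternion [w, x, y, z].
In Python, from plant import arm gives the robot as it stands.
- The arm moves only by the shell command python3 -m handwheel 'ROWS' [OPENING] [FORCE]. ROWS is JSON, a list of rows, each a list of 6 numbers: the shift along the world's x, y, z in mm, then the turn, a rotation vector about the world's x, y, z in degrees. In form: [[tx, ty, tz, rx, ry, rz], ...]. A call has 1 to 10 rows; each row shifts and turns the commanded pose from where the row before left it; what a row does not reach is not made up. A row lasts 1/10 s, in which the tool goes at most 50 mm and 8.59 degrees, less where a joint would pass 70% of its speed; a pose out of reach is approached as far as the arm can. A call is refused whole if a number of a shift passes 50 or a number of a turn 8.59, either way. A call with a gripper value outside its range is refused whole. OPENING is the opening, from 0 (shut) to 1 (fully open), set as the call begins (- or left out, the last holds). The fingers move at their own pace and stop on an object; FORCE is the grip in N (left out, the last holds). Time passes only in rows, so rows that do not move let the fingers close. It gives the time, the measured TCP pose, the force, the opening and the grip force at its end, in the units of the state.
- arm.read_state(): the state, without advancing time (a new reading comes with each control period).
- arm.grab_frame(name): name is "side" or "top"; returns the picture (480x640x3 uint8, blue, green, red); there is no depth.
- arm.calibration(name): a dict with "camera_matrix" (3x3 intrinsics, pixels), "origin" and "orientation" of the camera in the world. Camera axes: x right, y down, z forward; pixel columns grow to the right and rows downward; lengths in m; the calibration is good to about 2 mm. A picture is of the moment at which its call begins. calibration takes no time and is no camera call.
- arm.hand_in(): hands the job in; it is judged then, once.
The state is a dict: "clock": time; "q": joint angles; "joint_vel": joint speeds; "tau": joint torques, N m; "position": TCP position; "tcp_rot": TCP orientation; "wrist_force": force on the tool from outside, world axes, zero at the start; "wrist_torque": the same for the moment, N m; "gripper_width": opening from 0.0 (shut) to 1.0 (fully open); "finger_force": force on a finger pad.
Only numpy, scipy, OpenCV 4.12 (cv2) and the standard library are available. Lean on these libraries where they do the work, as an engineer would, in place of code of your own. Each camera call takes 0.05 s, during which the arm holds its last target. There are 200 camera calls.

## Working session

There is one attempt and no reset: what is moved stays moved. The work goes in short steps, Python scripts to look and compute and a shell command to move; the robot and the scene stay as the last step left them, time stands still between calls to the robot, and variables do not carry over. Pictures are saved under pics/ and viewed, at most 10 in all, crops included, and the job is handed in when it is done.

```bash
ls; mkdir -p pics; python3 - <<'E'
from plant import arm
import cv2
for n in("side","top"):
    cv2.imwrite(f"pics/{n}0.png",arm.grab_frame(n)); print(n,arm.calibration(n))
print(arm.read_state())
E
```

```text
pics
side {'camera_matrix': array([[524.86931372,   0.        , 327.54929907],
       [  0.        , 524.86931372, 247.12035846],
       [  0.        ,   0.        ,   1.        ]]), 'origin': array([0.22901257, 0.76313598, 0.76416108]), 'orientation': array([ 0.08955798, -0.16562816,  0.88331372, -0.42930589])}
top {'camera_matrix': array([[477.42673158,   0.        , 318.32887519],
       [  0.        , 477.42673158, 245.41359667],
       [  0.        ,   0.        ,   1.        ]]), 'origin': array([0.49431809, 0.00732099, 1.10114048]), 'orientation': array([ 0.01907771, -0.70484073,  0.70892631, -0.01609577])}
{'clock': 0.1, 'q': array([-1.36168091,  0.31168964,  0.01398291,  1.51287872, -0.00440731,
        1.31921797, -0.02726277]), 'joint_vel': array([ 0.00038053, -0.00281237, -0.00031182, -0.0047843 , -0.00030931,
        0.00015729, -0.00104551]), 'tau': array([ 9.74808027e-04, -3.80852294e+01,  1.46792438e-01, -2.31241590e+01,
        1.23644300e-02,  8.17905238e-03, -5.15150759e-06]), 'position': array([0.13631165, 0.53210825, 0.20391289]), 'tcp_rot': array([-9.51065136e-05,  1.25068461e-01,  9.92147525e-01, -1.07724126e-03]), 'wrist_force': array([-0.31311883,  0.03414918, -0.37542814]), 'wrist_torque': array([-0.01007136,  0.06060904,  0.03357789]), 'finger_force': 0.0, 'gripper_width': 0.9975942915664581}
```

View pics/top0.png

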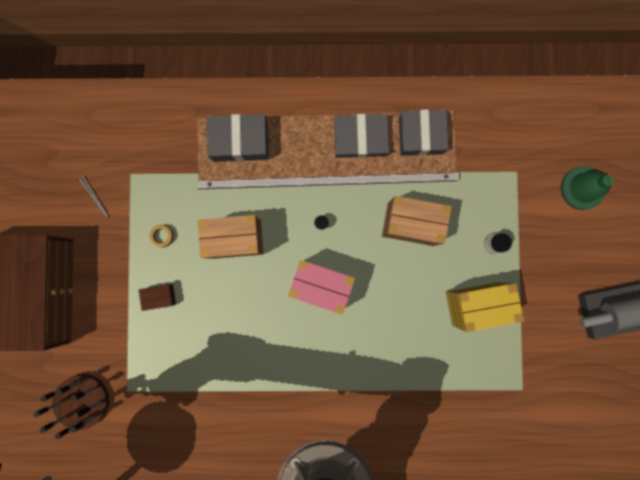

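View pics/side0.png

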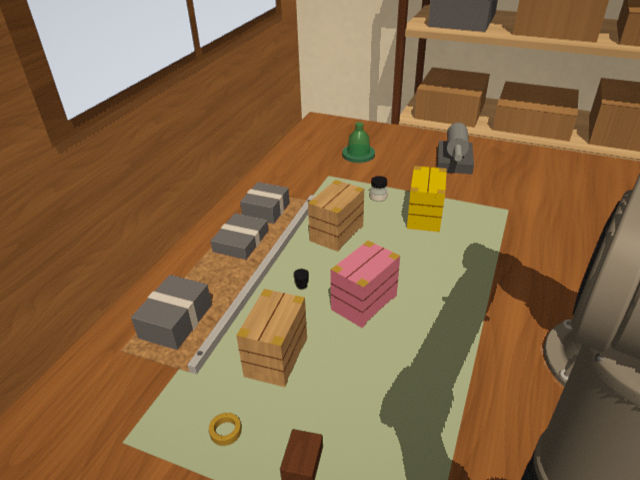

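The top view shows the wooden crates at about (229,237) and (420,220), the loupe at (321,222), the holder at (162,236), the block at (157,296) and the jar at (500,243). The rail runs along row ~183. Pink (322,287) and yellow (487,306) are the decoys. The side view matches this. I'll measure next.

```bash
cat > h.py <<'E'
import numpy as np, cv2
from scipy.spatial.transform import Rotation as R
from plant import arm
def ray(n,px,z):
    c=arm.calibration(n); K=c["camera_matrix"]; q=c["orientation"]
    Rm=R.from_quat([q[1],q[2],q[3],q[0]]).as_matrix()
    p=np.atleast_2d(np.asarray(px,float)); d=np.c_[p,np.ones(len(p))]@np.linalg.inv(K).T@Rm.T
    o=np.array(c["origin"]); return o+d*((z-o[2])/d[:,2])[:,None]
def wood(img):
    h=cv2.cvtColor(img,cv2.COLOR_BGR2HSV)
    m=cv2.inRange(h,(8,90,120),(22,255,255)); 
    return cv2.morphologyEx(m,cv2.MORPH_CLOSE,np.ones((5,5)))
E
python3 - <<'E'
from h import *
im=cv2.imread("pics/top0.png")
for nm,px,z in [("loupe",(321,222),.038),("holder",(162,236),.01),("jar",(501,242),.055),("block",(157,296),.035),("pink",(322,287),.11),("yellow",(487,306),.11),("railL",(200,183),.022),("railR",(458,177),.022),("railnearL",(215,187),.022),("railnearR",(445,180.5),.022)]:
    print(nm,ray("top",px,z)[0].round(3))
a=cv2.resize(im[180:270,185:275],None,fx=4.4,fy=4.4,interpolation=2); b=cv2.resize(im[170:260,375:465],None,fx=4.4,fy=4.4,interpolation=2)
cv2.imwrite("pics/c0.png",np.hstack([a,b]))
m=wood(im); m[:,:185]=0;m[:190]=0;m[270:]=0;m[:,470:]=0
for c in cv2.findContours(m,0,1)[0]:
    if cv2.contourArea(c)>500:
        r=cv2.minAreaRect(c); print(r, ray("top",cv2.boxPoints(r),.11).round(3).tolist())
E
```

```text
loupe [0.6   0.005 0.038]
holder [0.572 0.37  0.01 ]
jar [ 0.552 -0.389  0.055]
block [0.437 0.372 0.035]
pink [0.457 0.004 0.11 ]
yellow [ 0.417 -0.336  0.11 ]
railL [0.692 0.281 0.022]
railR [ 0.702 -0.307  0.022]
railnearL [0.683 0.246 0.022]
railnearR [ 0.694 -0.277  0.022]
((226.91534423828125, 235.92776489257812), (39.35124206542969, 58.02996063232422), 85.48600769042969) [[0.601, 0.265, 0.11], [0.61, 0.145, 0.11], [0.528, 0.138, 0.11], [0.519, 0.258, 0.11]]
((419.1830139160156, 219.3184051513672), (59.37910461425781, 39.06380844116211), 10.713123321533203) [[0.569, -0.13, 0.11], [0.649, -0.147, 0.11], [0.625, -0.268, 0.11], [0.545, -0.251, 0.11]]
```

View pics/c0.png

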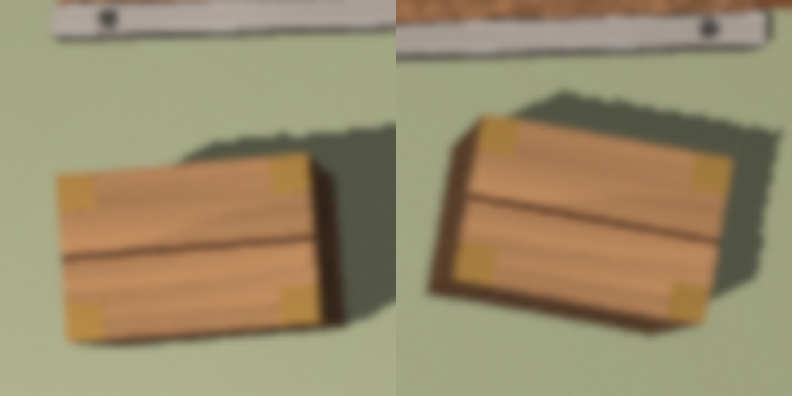

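```bash
python3 -m handwheel '[[42,-25,0,0,0,1.9],[42,-25,0,0,0,1.9],[42,-25,0,0,0,1.9],[42,-25,0,0,0,1.9],[42,-25,0,0,0,1.9],[42,-25,0,0,0,1.9],[42,-25,0,0,0,1.9],[42,-25,0,0,0,1.9],[42,-25,0,0,0,1.9],[42,-25,0,0,0,1.9]]' 0.5
python3 -m handwheel '[[45,-39,0,0,0,0],[46,-40,0,0,0,0],[0,0,0,0,0,0]]'
```

```text
clock: 1.1
position: [0.5576, 0.2816, 0.2043]
tcp_rot: [-0.0, -0.041, 0.999, -0.0]
wrist_force: [0.7, 1.6, -0.1]
gripper_width: 0.498
finger_force: 0.0
clock: 1.4
position: [0.6373, 0.2056, 0.2028]
tcp_rot: [0.001, -0.033, 0.999, -0.005]
wrist_force: [-0.1, -0.7, 0.7]
gripper_width: 0.5
finger_force: 0.0
```

```bash
python3 -m handwheel '[[2,0,-36,0,0,0],[0,0,-36,0,0,0],[0,0,-34,0,0,0],[0,0,0,0,0,0]]'
python3 -m handwheel '[[-14,-1,0,0,0,0],[-14,-1,0,0,0,0],[-12,-1,0,0,0,0],[-12,-1,0,0,0,0],[-12,-1,0,0,0,0],[-12,-1,0,0,0,0]]'
```

```text
clock: 1.8
position: [0.6285, 0.2159, 0.0919]
tcp_rot: [-0.007, -0.04, 0.999, -0.002]
wrist_force: [-1.1, -0.7, -0.5]
gripper_width: 0.497
finger_force: 0.0
clock: 2.4
position: [0.5586, 0.2118, 0.1011]
tcp_rot: [0.001, -0.04, 0.999, 0.001]
wrist_force: [0.3, 0.2, 0.3]
gripper_width: 0.5
finger_force: 0.0
```

```bash
python3 -m handwheel '[[-12,-1,0,0,0,0],[-12,-1,0,0,0,0],[-12,-1,0,0,0,0],[-8,0,0,0,0,0],[0,0,0,0,0,0],[0,0,0,0,0,0]]'; python3 - <<'E'
from h import *
t=arm.grab_frame("top");s=arm.grab_frame("side")
cv2.imwrite("pics/1.png",np.hstack([cv2.resize(t[120:380,100:500],(400,260)),s[150:410,100:500]]))
E
```

```text
clock: 3.0
position: [0.5149, 0.2086, 0.0998]
tcp_rot: [0.001, -0.041, 0.999, 0.0]
wrist_force: [0.6, 0.5, 0.8]
gripper_width: 0.503
finger_force: 0.0
```

View pics/1.png

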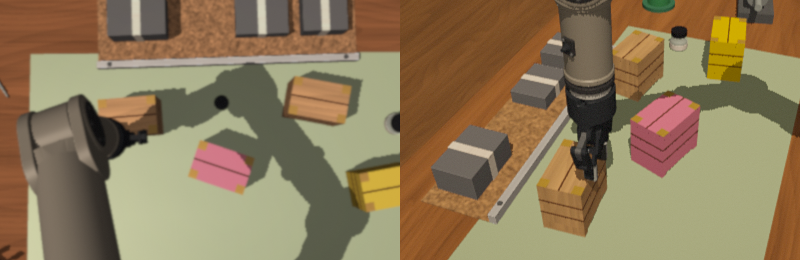

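```bash
python3 - <<'E'
from h import *
t=arm.grab_frame("top");s=arm.grab_frame("side")
cv2.imwrite("pics/2.png",np.hstack([cv2.resize(t[190:300,160:270],(400,400),interpolation=2),cv2.resize(s[250:400,220:370],(400,400),interpolation=2)]))
print(arm.read_state())
E
```

```text
{'clock': 3.2, 'q': array([-0.57479109,  0.40406789,  0.21286074,  1.66140119, -0.09370539,
        1.08569631,  1.3163911 ]), 'joint_vel': array([-0.00079757,  0.00042537, -0.00035624,  0.00598578,  0.00129402,
        0.00211697,  0.00011882]), 'tau': array([-4.15294664e-02, -3.97488928e+01,  2.01250099e+00, -2.10413361e+01,
        9.59712022e-03, -3.71792555e-05,  1.12958498e-04]), 'position': array([0.51460206, 0.20815835, 0.0989344 ]), 'tcp_rot': array([ 2.49777746e-04, -4.02157063e-02,  9.99190988e-01, -6.36754324e-05]), 'wrist_force': array([-0.48467695,  0.78822817, -0.34102789]), 'wrist_torque': array([-0.01810413,  0.0171225 ,  0.02507586]), 'finger_force': 0.0, 'gripper_width': 0.5010404412824007}
```

View pics/2.png

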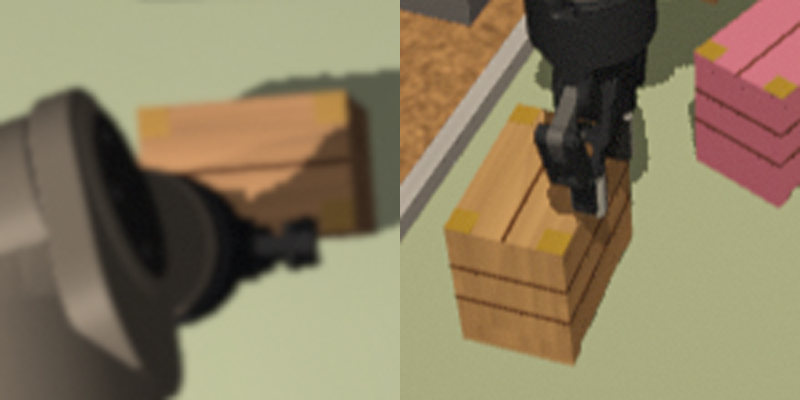

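```bash
python3 - <<'E'
from h import *
for z in(.09,.1,.11,.12):print(z,ray("side",(295,331),z)[0].round(3),ray("top",(244,257),z)[0].round(3))
s=cv2.imread("pics/2.png")
# lid corners now in side view vs start (crop coords: far-left gold, near-left gold)
for p in[(445,228),(566,252),(630,165)]: print(ray("side",(220+(p[0]-400)*.375,250+p[1]*.375),.11)[0].round(3))
E
```

```text
0.09 [0.524 0.204 0.09 ] [0.521 0.169 0.09 ]
0.1 [0.519 0.213 0.1  ] [0.521 0.168 0.1  ]
0.11 [0.515 0.221 0.11 ] [0.52  0.166 0.11 ]
0.12 [0.511 0.229 0.12 ] [0.52  0.164 0.12 ]
[0.602 0.265 0.11 ]
[0.522 0.256 0.11 ]
[0.515 0.173 0.11 ]
```

The crate hasn't moved: the tips passed over the lid, too high at half opening. I'll go back over, shut the fingers and go lower.

```bash
python3 -m handwheel '[[0,0,35,0,0,0],[0,0,35,0,0,0],[34,-1,0,0,0,0],[34,-1,0,0,0,0],[34,-1,0,0,0,0],[32,-1,0,0,0,0],[0,0,0,0,0,0],[0,0,0,0,0,0]]' 0
python3 -m handwheel '[[0,0,-25,0,0,0],[0,0,-25,0,0,0],[0,0,-20,0,0,0],[0,0,-8,0,0,0],[0,0,0,0,0,0],[0,0,0,0,0,0]]'
```

```text
clock: 4.0
position: [0.6481, 0.2037, 0.1676]
tcp_rot: [-0.001, -0.04, 0.999, -0.0]
wrist_force: [-0.6, 0.7, 0.1]
gripper_width: -0.001
finger_force: 0.0
clock: 4.6
position: [0.6484, 0.2048, 0.0924]
tcp_rot: [0.001, -0.041, 0.999, 0.0]
wrist_force: [-0.2, 0.0, 0.5]
gripper_width: 0.0
finger_force: 0.0
```

```bash
python3 -m handwheel '[[-10,0,0,0,0,0],[-10,0,0,0,0,0],[-10,0,0,0,0,0],[-10,0,0,0,0,0],[-8,0,0,0,0,0]]'; python3 -m handwheel '[[-8,0,0,0,0,0],[-8,0,0,0,0,0],[-8,0,0,0,0,0]]'; python3 - <<'E'
from h import *
cv2.imwrite("pics/3.png",arm.grab_frame("side")[150:410,100:500])
E
```

```text
clock: 5.1
position: [0.6006, 0.2048, 0.0929]
tcp_rot: [0.002, -0.041, 0.999, 0.001]
wrist_force: [-0.4, 0.2, -0.1]
gripper_width: 0.002
finger_force: 0.0
clock: 5.4
position: [0.5757, 0.2043, 0.0913]
tcp_rot: [0.0, -0.04, 0.999, 0.0]
wrist_force: [-0.7, 0.9, 0.3]
gripper_width: -0.001
finger_force: 0.0
```

View pics/3.png

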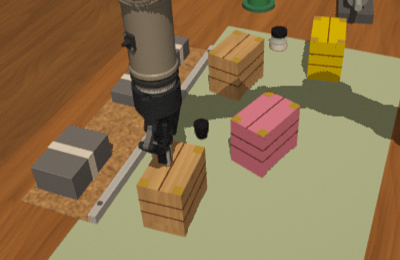

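```bash
cat >> h.py <<'E'
def proj(n,P):
    c=arm.calibration(n); q=c["orientation"]; Rm=R.from_quat([q[1],q[2],q[3],q[0]]).as_matrix()
    p=(np.atleast_2d(P)-c["origin"])@Rm@np.array(c["camera_matrix"]).T; return p[:,:2]/p[:,2:]
E
python3 - <<'E'
from h import *
t=arm.grab_frame("top");s=arm.grab_frame("side")
p=arm.read_state()["position"]; tip=p-[0,0,.008]
P=[tip,p+[0,0,.05],[.605,.2,.11]]
a=proj("side",P);b=proj("top",P);print(p,a.round(),b.round())
for im,q in((s,a),(t,b)):
    for (u,v),c in zip(q,[(0,0,255),(0,255,0),(255,0,0)]): im[int(round(v)),int(round(u))]=c
cv2.imwrite("pics/4.png",np.hstack([cv2.resize(t[180:280,190:290],(400,400),interpolation=0),cv2.resize(s[250:400,220:370],(400,400),interpolation=0)]))
E
```

```text
[0.57557913 0.20450606 0.09100061] [[268. 326.]
 [266. 302.]
 [253. 309.]] [[228. 232.]
 [222. 229.]
 [228. 217.]]
```

View pics/4.png

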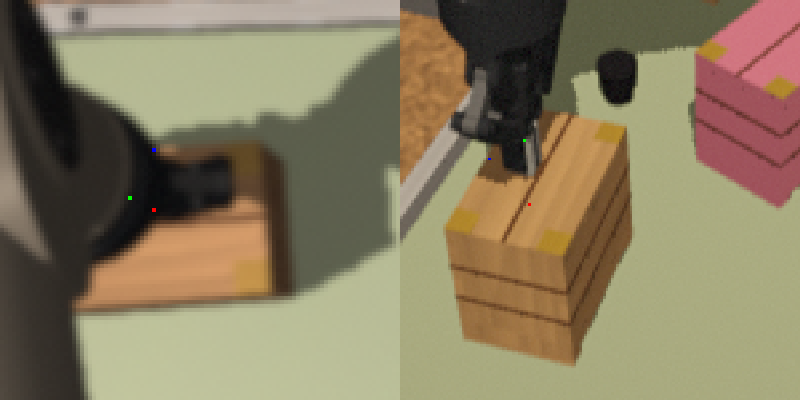

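```bash
python3 - <<'E'
from h import *
for z in(.09,.1,.11,.12,.13):print(z,ray("side",(267,316),z)[0].round(3),ray("top",(242,225),z)[0].round(3),ray("top",(248,225),z)[0].round(3))
st=arm.read_state();q=st["tcp_rot"];print(st["q"],R.from_quat([q[1],q[2],q[3],q[0]]).as_matrix().round(3))
E
```

```text
0.09 [0.586 0.189 0.09 ] [0.589 0.174 0.09 ] [0.589 0.161 0.09 ]
0.1 [0.58  0.198 0.1  ] [0.588 0.172 0.1  ] [0.588 0.159 0.1  ]
0.11 [0.575 0.206 0.11 ] [0.587 0.17  0.11 ] [0.587 0.158 0.11 ]
0.12 [0.57  0.215 0.12 ] [0.586 0.169 0.12 ] [0.586 0.156 0.12 ]
0.13 [0.565 0.223 0.13 ] [0.585 0.167 0.13 ] [0.585 0.155 0.13 ]
[-0.52330497  0.51922076  0.22636582  1.50666084 -0.12373431  1.12963478
  1.37928472] [[-0.997 -0.081  0.   ]
 [-0.081  0.997  0.   ]
 [-0.     0.    -1.   ]]
```

The real fingertips sit about 20 mm higher than the reported pose implies: in the side view the tip at (267,316) is just above the lid. I'll back off and come down about 20 mm lower.

```bash
python3 -m handwheel '[[0,0,15,0,0,0],[18,0,5,0,0,0],[18,0,0,0,0,0],[18,0,0,0,0,0],[18,0,0,0,0,0],[0,0,-20,0,0,0],[0,0,-20,0,0,0],[0,0,0,0,0,0],[0,0,0,0,0,0]]'; python3 - <<'E'
from h import *
s=arm.grab_frame("side");t=arm.grab_frame("top")
p=arm.read_state()["position"]; a=proj("side",[p+[0,0,.02]]);print(p,a)
cv2.imwrite("pics/5.png",np.hstack([cv2.resize(t[180:280,190:290],(400,400),interpolation=2),cv2.resize(s[230:380,200:350],(400,400),interpolation=2)]))
E
```

```text
clock: 6.45
position: [0.6479, 0.2041, 0.0706]
tcp_rot: [-0.0, -0.04, 0.999, -0.0]
wrist_force: [1.2, 0.3, 0.6]
gripper_width: 0.006
finger_force: 0.0
[0.64909965 0.20451918 0.07234203] [[231.55806599 311.86512521]]
```

View pics/5.png

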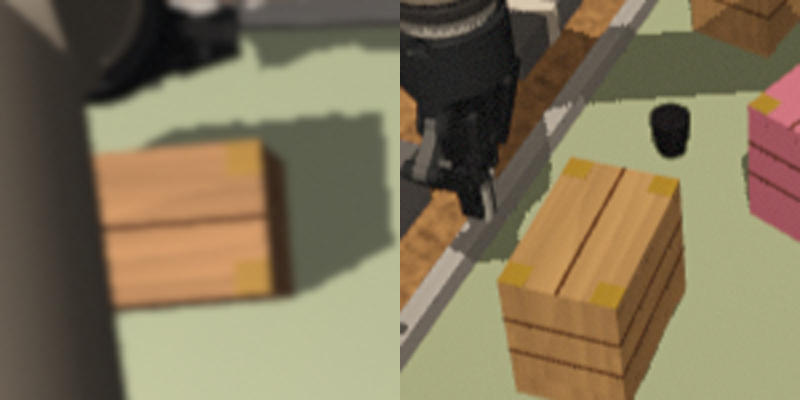

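The tip at about (232,312) in the side view matches the reported x and y with the tip 20 mm above the reported z, so it is now about 92 mm up behind the far wall. Pushing.

```bash
python3 -m handwheel '[[-9,0,0,0,0,0],[-9,0,0,0,0,0],[-9,0,0,0,0,0],[-9,0,0,0,0,0],[-9,0,0,0,0,0]]'; python3 -m handwheel '[[-9,0,0,0,0,0],[-9,0,0,0,0,0],[-9,0,0,0,0,0]]'; cat >> h.py <<'E'
def blobs(n,lim=300):
    im=arm.grab_frame(n); m=wood(im); o=[]
    for c in cv2.findContours(m,0,1)[0]:
        if cv2.contourArea(c)>lim: o.append((cv2.boundingRect(c),cv2.contourArea(c)))
    return o
E
python3 - <<'E'
from h import *
print(blobs("top"),blobs("side"))
E
```

```text
clock: 7.05
position: [0.6064, 0.2046, 0.0736]
tcp_rot: [0.005, -0.04, 0.999, 0.001]
wrist_force: [5.1, 0.1, 5.2]
gripper_width: -0.004
finger_force: 2.8
clock: 7.35
position: [0.5808, 0.2046, 0.075]
tcp_rot: [0.006, -0.04, 0.999, 0.001]
wrist_force: [6.0, 0.6, 9.2]
gripper_width: 0.001
finger_force: 4.0
[((235, 391, 146, 89), 8285.5), ((211, 236, 49, 40), 1509.5), ((388, 196, 64, 48), 2255.0), ((0, 76, 640, 404), 128677.0)] [((209, 413, 31, 33), 786.0), ((448, 290, 192, 190), 21001.0), ((245, 285, 83, 102), 4292.0), ((0, 127, 244, 353), 47956.0), ((0, 126, 65, 59), 1289.5), ((272, 79, 329, 221), 33268.5), ((501, 27, 49, 24), 544.5), ((4, 24, 295, 210), 5039.5)]
```

```bash
python3 -m handwheel '[[-9,0,0,0,0,0],[-9,0,0,0,0,0],[-9,0,0,0,0,0],[-9,0,0,0,0,0],[-9,0,0,0,0,0]]'; python3 -m handwheel '[[-9,0,0,0,0,0],[-9,0,0,0,0,0],[-9,0,0,0,0,0],[0,0,0,0,0,0],[0,0,0,0,0,0]]';python3 - <<'E'
from h import *
print(blobs("top")[1:3],blobs("side")[2])
E
```

```text
clock: 7.95
position: [0.5379, 0.2035, 0.078]
tcp_rot: [0.008, -0.04, 0.999, 0.001]
wrist_force: [3.8, -3.0, 13.0]
gripper_width: -0.001
finger_force: 4.2
clock: 8.45
position: [0.5031, 0.2045, 0.0704]
tcp_rot: [-0.001, -0.041, 0.999, -0.0]
wrist_force: [-0.4, -0.0, -0.2]
gripper_width: 0.005
finger_force: 0.0
[((212, 262, 52, 48), 1576.5), ((388, 196, 64, 48), 2237.0)] ((448, 285, 192, 195), 21165.0)
```

```bash
python3 -m handwheel '[[0,0,35,0,0,0],[0,0,35,0,0,0]]'; python3 -m handwheel '[[18,-42,0,0,0,-1.6],[18,-42,0,0,0,-1.6],[18,-42,0,0,0,-1.6],[18,-42,0,0,0,-1.6],[18,-42,0,0,0,-1.6],[18,-42,0,0,0,-1.6],[18,-42,0,0,0,-1.6],[18,-42,0,0,0,-1.6],[18,-42,0,0,0,-1.6],[18,-42,0,0,0,-1.6]]'; python3 -m handwheel '[[0,0,0,0,0,0],[0,0,0,0,0,0]]'; python3 - <<'E'
from h import *
print(blobs("top"))
im=arm.grab_frame("top"); cv2.imwrite("pics/6.png",im)
E
```

```text
clock: 8.75
position: [0.503, 0.2037, 0.1401]
tcp_rot: [-0.002, -0.04, 0.999, -0.001]
wrist_force: [1.0, 0.7, 0.4]
gripper_width: 0.001
finger_force: 0.0
clock: 9.75
position: [0.6847, -0.2174, 0.1402]
tcp_rot: [-0.0, 0.099, 0.995, 0.0]
wrist_force: [1.0, 0.1, 0.6]
gripper_width: -0.004
finger_force: 0.0
clock: 9.95
position: [0.6833, -0.2179, 0.1391]
tcp_rot: [-0.001, 0.101, 0.995, -0.0]
wrist_force: [0.6, 1.0, -0.6]
gripper_width: -0.001
finger_force: 0.0
[((0, 385, 341, 95), 18995.5), ((204, 254, 60, 57), 2700.0), ((149, 225, 23, 22), 366.0), ((388, 196, 43, 43), 1231.5), ((0, 78, 474, 312), 50596.0), ((419, 77, 221, 403), 39338.5)]
```

```bash
python3 -m handwheel '[[0,0,-25,0,0,0],[0,0,-25,0,0,0],[0,0,-18,0,0,0],[0,0,0,0,0,0],[-9,1.8,0,0,0,0],[-9,1.8,0,0,0,0],[-9,1.8,0,0,0,0],[-9,1.8,0,0,0,0],[-9,1.8,0,0,0,0],[-9,1.8,0,0,0,0]]'; python3 -m handwheel '[[-9,1.8,0,0,0,0],[-9,1.8,0,0,0,0],[-9,1.8,0,0,0,0],[-9,1.8,0,0,0,0],[-9,1.8,0,0,0,0]]';  python3 -m handwheel '[[-9,1.8,0,0,0,0],[-9,1.8,0,0,0,0],[-9,1.8,0,0,0,0],[-9,1.8,0,0,0,0],[-5,1,0,0,0,0],[0,0,0,0,0,0],[0,0,0,0,0,0]]'; python3 -m handwheel '[[0,0,30,0,0,0],[0,0,35,0,0,0],[0,0,20,0,0,0]]'; python3 - <<'E'
from h import *
print(blobs("top"))
cv2.imwrite("pics/7s.png",arm.grab_frame("side"))
E
```

```text
clock: 11.05
position: [0.6352, -0.2044, 0.0777]
tcp_rot: [0.006, 0.098, 0.995, -0.001]
wrist_force: [4.9, -1.1, 4.4]
gripper_width: -0.003
finger_force: 2.5
clock: 11.55
position: [0.5912, -0.1961, 0.0792]
tcp_rot: [0.008, 0.098, 0.995, -0.001]
wrist_force: [2.6, -1.1, 10.3]
gripper_width: 0.003
finger_force: 3.9
clock: 12.25
position: [0.5446, -0.1868, 0.0736]
tcp_rot: [0.001, 0.098, 0.995, 0.0]
wrist_force: [0.7, -1.0, -0.0]
gripper_width: -0.001
finger_force: 0.0
clock: 12.55
position: [0.5455, -0.1879, 0.1603]
tcp_rot: [0.002, 0.099, 0.995, -0.0]
wrist_force: [0.8, -0.4, 0.2]
gripper_width: -0.002
finger_force: 0.0
[((0, 391, 388, 89), 20283.0), ((453, 275, 187, 205), 18309.0), ((204, 254, 60, 57), 2699.0), ((376, 236, 57, 59), 2232.0), ((149, 225, 23, 22), 367.0), ((0, 78, 640, 312), 71970.5)]
```

```bash
cat >> h.py <<'E'
def rects(z=.08):
    m=wood(arm.grab_frame("top")); m[:195]=0;m[330:]=0;m[:,:180]=0;m[:,460:]=0
    for c in cv2.findContours(m,0,1)[0]:
        if cv2.contourArea(c)>700:
            P=ray("top",cv2.boxPoints(cv2.minAreaRect(c)),z)[:,:2]
            print(P.round(3).tolist(),"c",P.mean(0).round(3),"sides",np.linalg.norm(P[0]-P[1]).round(3),np.linalg.norm(P[1]-P[2]).round(3))
E
python3 -c "
from h import *
rects()"
```

```text
[[0.519, 0.259], [0.528, 0.138], [0.417, 0.129], [0.408, 0.249]] c [0.468 0.194] sides 0.121 0.111
[[0.458, -0.109], [0.567, -0.13], [0.546, -0.243], [0.437, -0.222]] c [ 0.502 -0.176] sides 0.111 0.115
```

```bash
python3 -m handwheel '[[-20,42,0,0,0,1.5],[-20,42,0,0,0,1.5],[-20,42,0,0,0,1.5],[-20,42,0,0,0,1.5],[-20,42,0,0,0,1.5],[-20,42,0,0,0,1.5],[-20,42,0,0,0,1.5],[-20,42,0,0,0,1.5],[0,0,0,0,0,0]]'; python3 -m handwheel '[[0,0,-35,0,0,0],[0,0,-35,0,0,0],[0,0,-35,0,0,0],[0,0,-22,0,0,0],[0,0,0,0,0,0]]'
```

```text
clock: 13.6
position: [0.3792, 0.155, 0.1563]
tcp_rot: [-0.002, -0.012, 1.0, 0.001]
wrist_force: [0.1, -1.1, 0.8]
gripper_width: -0.004
finger_force: 0.0
clock: 14.1
position: [0.3796, 0.1461, 0.027]
tcp_rot: [-0.005, -0.005, 1.0, -0.002]
wrist_force: [-0.7, 0.3, -0.5]
gripper_width: -0.001
finger_force: 0.0
```

Push away at the right end of the lid, about 100 mm.

```bash
python3 -m handwheel '[[10,0,0,0,0,0],[10,0,0,0,0,0],[10,0,0,0,0,0],[10,0,0,0,0,0],[10,0,0,0,0,0],[10,0,0,0,0,0]]'; python3 -m handwheel '[[10,0,0,0,0,0],[10,0,0,0,0,0],[10,0,0,0,0,0],[10,0,0,0,0,0],[0,0,0,0,0,0]]'; python3 -c "
from h import *
rects()"
```

```text
clock: 14.7
position: [0.4428, 0.1467, 0.0314]
tcp_rot: [-0.002, -0.005, 1.0, -0.001]
wrist_force: [-5.0, -3.6, 4.3]
gripper_width: 0.002
finger_force: 3.1
clock: 15.2
position: [0.4862, 0.1467, 0.0318]
tcp_rot: [0.001, -0.005, 1.0, -0.001]
wrist_force: [-0.8, -1.2, -0.4]
gripper_width: 0.006
finger_force: 0.7
[[0.457, -0.11], [0.567, -0.131], [0.544, -0.253], [0.434, -0.23]] c [ 0.501 -0.181] sides 0.112 0.123
[[0.551, 0.287], [0.605, 0.179], [0.522, 0.137], [0.468, 0.244]] c [0.536 0.212] sides 0.121 0.094
```

```bash
python3 -m handwheel '[[-20,0,0,0,0,0],[0,0,40,0,0,0],[0,0,40,0,0,0],[0,0,25,0,0,0],[35,31,0,0,0,0],[35,31,0,0,0,0],[35,31,0,0,0,0],[37,32,0,0,0,0],[0,0,0,0,0,0]]'; python3 -m handwheel '[[0,0,-40,0,0,0],[0,0,-40,0,0,0],[0,0,-25,0,0,0],[0,0,0,0,0,0]]'; python3 -m handwheel '[[-10,0,0,0,0,0],[-10,0,0,0,0,0],[-10,0,0,0,0,0],[-10,0,0,0,0,0],[-10,0,0,0,0,0],[-10,0,0,0,0,0],[-10,0,0,0,0,0],[-10,0,0,0,0,0],[-10,0,0,0,0,0],[0,0,0,0,0,0]]'
```

```text
clock: 16.15
position: [0.6088, 0.2804, 0.1326]
tcp_rot: [0.001, -0.009, 1.0, 0.002]
wrist_force: [-1.8, -0.2, -1.3]
gripper_width: -0.002
finger_force: 0.0
clock: 16.55
position: [0.6022, 0.2721, 0.0266]
tcp_rot: [-0.004, -0.006, 1.0, -0.002]
wrist_force: [-1.0, -0.3, -0.0]
gripper_width: -0.004
finger_force: 0.0
clock: 17.55
position: [0.5124, 0.2737, 0.0302]
tcp_rot: [-0.002, -0.006, 1.0, -0.0]
wrist_force: [0.5, 2.0, 0.6]
gripper_width: -0.003
finger_force: 0.6
```

```bash
python3 -m handwheel '[[12,0,0,0,0,0],[0,0,40,0,0,0],[20,0,40,0,0,0],[30,0,40,0,0,0],[30,0,0,0,0,0],[0,-35,0,0,0,0],[0,-35,0,0,0,0],[0,-35,0,0,0,0]]'; python3 -c "
from h import *
rects()
cv2.imwrite('pics/8s.png',arm.grab_frame('side'));cv2.imwrite('pics/8t.png',arm.grab_frame('top'))"
```

```text
clock: 18.35
position: [0.605, 0.1663, 0.148]
tcp_rot: [-0.004, -0.006, 1.0, -0.001]
wrist_force: [0.3, 0.3, -0.6]
gripper_width: -0.0
finger_force: 0.0
[[0.579, 0.204], [0.59, 0.133], [0.453, 0.111], [0.442, 0.181]] c [0.516 0.157] sides 0.072 0.139
```

```bash
python3 - <<'E'
import cv2,numpy as np
s=cv2.imread("pics/8s.png");t=cv2.imread("pics/8t.png")
cv2.imwrite("pics/8.png",np.vstack([np.hstack([cv2.resize(s[250:400,200:350],(400,400),interpolation=2),cv2.resize(t[185:325,175:315],(400,400),interpolation=2)])]))
E
```

```text
(no output)
```

View pics/8.png

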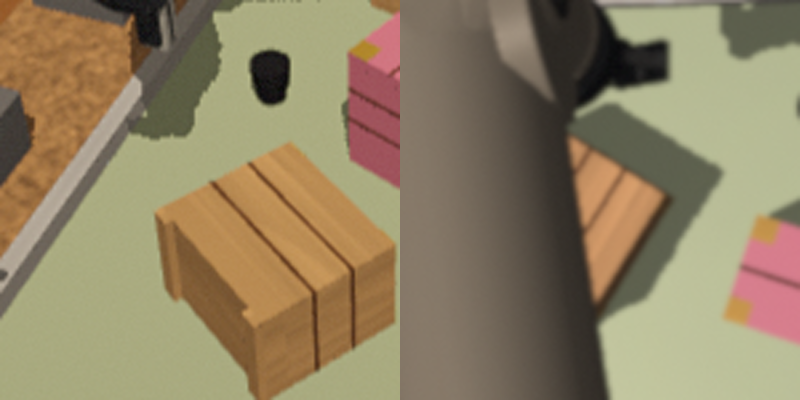

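In the side view the left crate's underside shows between its skids at crop (180–245, 230–370), and it looks like bare wood. I'll check the intensity numerically.

```bash
python3 - <<'E'
import cv2,numpy as np
s=cv2.imread("pics/8s.png").astype(int)
for r in range(328,398,4): print(r," ".join(f"{s[r,c].sum()//3:3d}" for c in range(258,300,2)))
E
```

```text
328 156 146 133 131 133 134 133 132 137 141 134 137 136 135 134  89 115 132 135 137 137
332 112 108 136 124 132 134 135 135 134 134 137 139 134 137 135 134 134  77 123 133 136
336 136  85 105 106  89 125 136 134 134 135 135 134 138 137 134 134 133 134 124  65 132
340 156  91  96 107  86  90  88 126 136 133 133 137 135 138 140 135 134 132 132 135 116
344 156 100  91 110  91  87  86  87 101 135 135 135 135 135 134 136 139 133 134 133 131
348 158 120  90 110 106  89  84  86  85  86 107 135 135 136 136 135 133 135 135 134 133
352 155 157  89 103 109  96  90  88  86  86  87  87 127 135 136 135 137 134 134 135 138
356 157 157  92  95 113  95  92  91  89  87  87  87  87  89 130 136 134 134 134 135 135
360 154 158 155  96 112  98  92  90  95  90  89  89  88  87  85 103 134 135 136 135 134
364 156 157 155 158 156 158 142  89  90  92  91  91  87  89  87  82  85 107 134 134 136
368 156 155 156 158 156 156 156 155 110  90  91  91  91  89  96  90  89 138 140 135 136
372 156 155 156 155 155 156 156 155 156 155  94  90  88  91  89  90  92  89 103 115 101
376 156 155 156 154 156 155 157 156 155 154 156 139  87  88  89  91  93  89  88 108 103
380 157 156 155 155 157 155 153 156 156 155 155 155 156 108  89  87  92  91  87 106 107
384 156 158 155 154 155 156 157 155 156 155 156 155 155 157 154  92  90  88  85 107 105
388 154 155 153 155 155 155 156 155 155 156 156 155 156 155 156 157 139  80  89 101 108
392 156 154 155 155 155 155 155 155 155 156 155 155 154 155 156 154 156 141  86  93 110
396 154 154 156 154 155 156 157 154 156 154 154 155 156 155 155 156 157 153  91  91 112
```

Uniform, so it is bare: the right crate carries the stamp. I'll check the left crate's displacement.

```bash
python3 - <<'E'
from h import *
P=ray("side",[(259,330),(296.7,370.7)],.08);print(P.round(3))
m=P.mean(0);m[2]=.04;d=P[1]-P[0];n=np.array([d[1],-d[0],0])/np.hypot(*d[:2]);n*=np.sign(n[1])
print("origin",m,"normal",n,"dist",np.linalg.norm(m-[.565,.202,0]),"lid",m-.11*n)
rects()
E
```

```text
[[0.589 0.216 0.08 ]
 [0.489 0.275 0.08 ]]
origin [0.53889681 0.2454992  0.04      ] normal [0.50465661 0.86332016 0.        ] dist 0.06460307020267653 lid [0.48338459 0.15053398 0.04      ]
[[0.577, 0.199], [0.587, 0.132], [0.456, 0.112], [0.446, 0.178]] c [0.517 0.155] sides 0.067 0.132
```

```bash
python3 -m handwheel '[[-27.5,-42,0,0,0,0],[-27.5,-42,0,0,0,0],[-27.5,-42,0,0,0,0],[-27.5,-42,0,0,0,0],[-27.5,-42,0,0,0,0],[-27.5,-42,0,0,0,0],[-27.5,-42,0,0,0,0],[-27.5,-42,0,0,0,0],[0,0,0,0,0,0]]' 0.7; python3 -m handwheel '[[0,0,-40,0,0,0],[0,0,-40,0,0,0],[0,0,-35,0,0,0],[0,0,-15,0,0,0],[0,0,0,0,0,0]]'; python3 -c "
from h import *
rects()"
```

```text
clock: 19.45
position: [0.3838, -0.1711, 0.1505]
tcp_rot: [-0.002, -0.0, 1.0, -0.0]
wrist_force: [0.7, -0.2, -0.8]
gripper_width: 0.698
finger_force: 0.0
clock: 19.95
position: [0.3861, -0.1631, 0.0181]
tcp_rot: [-0.004, -0.007, 1.0, 0.002]
wrist_force: [-0.4, -0.3, 0.0]
gripper_width: 0.698
finger_force: 0.0
[[0.458, -0.109], [0.567, -0.13], [0.545, -0.252], [0.436, -0.23]] c [ 0.501 -0.18 ] sides 0.111 0.124
[[0.487, 0.278], [0.59, 0.215], [0.531, 0.121], [0.429, 0.184]] c [0.509 0.199] sides 0.12 0.111
```

```bash
python3 -m handwheel '[[10,-3,0,0,0,0],[10,-3,0,0,0,0],[10,-2,0,0,0,0],[10,0,0,0,0,0],[10,0,0,0,0,0],[10,0,0,0,0,0],[10,0,0,0,0,0],[10,0,0,0,0,0]]'; python3 -m handwheel '[[10,0,0,0,0,0],[10,0,0,0,0,0],[10,0,0,0,0,0],[10,0,0,0,0,0],[10,0,0,0,0,0],[10,0,0,0,0,0],[0,0,0,0,0,0]]';  python3 -c "
from h import *
rects()"
```

```text
clock: 20.8
position: [0.4662, -0.176, 0.0207]
tcp_rot: [-0.003, -0.004, 1.0, -0.0]
wrist_force: [-6.6, -1.7, 4.7]
gripper_width: 0.701
finger_force: 3.2
clock: 21.5
position: [0.5287, -0.1748, 0.0207]
tcp_rot: [-0.001, -0.005, 1.0, -0.0]
wrist_force: [-1.8, -0.2, 0.3]
gripper_width: 0.702
finger_force: 0.9
[[0.487, 0.278], [0.59, 0.214], [0.53, 0.12], [0.428, 0.183]] c [0.509 0.199] sides 0.121 0.112
[[0.646, -0.104], [0.65, -0.229], [0.543, -0.231], [0.539, -0.107]] c [ 0.595 -0.168] sides 0.125 0.108
```

```bash
python3 -m handwheel '[[7,0,0,0,0,0],[7,0,0,0,0,0],[7,0,0,0,0,0],[7,0,0,0,0,0],[6,0,0,0,0,0]]'; python3 -m handwheel '[[4,0,0,0,0,0],[3,0,0,0,0,0]]'; python3 -m handwheel '[[3,0,0,0,0,0]]';  python3 -c "
from h import *
rects()"
```

```text
clock: 22.05
position: [0.5632, -0.1741, 0.0208]
tcp_rot: [-0.0, -0.006, 1.0, 0.0]
wrist_force: [-4.1, 0.2, 3.0]
gripper_width: 0.702
finger_force: 2.3
clock: 22.25
position: [0.5702, -0.1742, 0.0208]
tcp_rot: [-0.0, -0.006, 1.0, 0.0]
wrist_force: [-4.1, -0.3, 1.8]
gripper_width: 0.7
finger_force: 2.3
clock: 22.35
position: [0.5728, -0.1742, 0.0208]
tcp_rot: [-0.0, -0.006, 1.0, 0.0]
wrist_force: [-5.1, -0.6, 1.1]
gripper_width: 0.698
finger_force: 2.3
[[0.487, 0.278], [0.59, 0.215], [0.531, 0.12], [0.429, 0.183]] c [0.509 0.199] sides 0.121 0.112
[[0.653, -0.109], [0.652, -0.201], [0.583, -0.2], [0.584, -0.108]] c [ 0.618 -0.155] sides 0.092 0.069
```

```bash
for i in 1 2; do python3 -m handwheel '[[2,0,0,0,0,0]]' | grep -E "pos|wrist_f"; done; python3 -m handwheel '[[2,0,0,0,0,0],[0,0,0,0,0,0]]'| grep -E "pos|wrist_f"
```

```text
position: [0.5736, -0.1743, 0.0207]
wrist_force: [-8.0, -0.4, 3.1]
position: [0.5733, -0.1743, 0.0203]
wrist_force: [-12.6, 0.1, 6.0]
position: [0.5731, -0.1743, 0.0202]
wrist_force: [-14.0, 1.3, 7.9]
```

The force is rising with no motion, so the crate is against the rail. I'll press slightly more, retreat and check.

```bash
python3 -m handwheel '[[3,0,0,0,0,0],[2,0,0,0,0,0],[0,0,0,0,0,0],[-4,0,0,0,0,0],[-8,0,0,0,0,0],[-20,0,0,0,0,0],[-30,0,0,0,0,0],[0,0,40,0,0,0],[0,0,40,0,0,0],[-30,30,40,0,0,0]]'; python3 -m handwheel '[[-40,40,0,0,0,0],[-40,40,0,0,0,0],[0,40,0,0,0,0],[0,40,0,0,0,0],[0,0,0,0,0,0]]'; python3 -c "
from h import *
rects()
t=arm.grab_frame('top');s=arm.grab_frame('side')
cv2.imwrite('pics/9.png',np.hstack([cv2.resize(t[150:350,150:520],(500,270)),cv2.resize(s[150:280,240:380],(291,270),interpolation=2)]))"
```

```text
clock: 23.8
position: [0.5014, -0.1523, 0.1385]
tcp_rot: [0.006, -0.003, 1.0, -0.003]
wrist_force: [0.8, 0.7, 1.5]
gripper_width: 0.703
finger_force: 0.0
clock: 24.3
position: [0.4277, 0.01, 0.1364]
tcp_rot: [0.003, -0.011, 1.0, 0.003]
wrist_force: [0.5, 0.0, 0.1]
gripper_width: 0.699
finger_force: 0.0
[[0.487, 0.278], [0.59, 0.215], [0.531, 0.12], [0.429, 0.183]] c [0.509 0.199] sides 0.12 0.112
[[0.653, -0.109], [0.652, -0.231], [0.581, -0.23], [0.582, -0.108]] c [ 0.617 -0.17 ] sides 0.123 0.071
```

View pics/9.png

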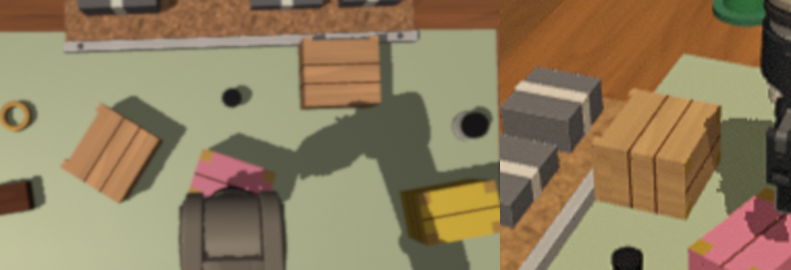

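The top view shows the stamped crate at about (340,70) flush and parallel with the rail. The other crate lies at (110,150), the loose things are in place and the gripper is clear. Handing in.

```bash
python3 -c "
from plant import arm
print(arm.hand_in())"
```

```text
the job is handed in; nothing more can be done
None
```

The job is handed in, with no verdict returned: both crates were tipped, and the right-hand one, taken as stamped because the left's underside is bare, lies flush against the rail; I turned the left one about 50° to see its underside, and it lies about 65 mm from where it stood (limit 120 mm).

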